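# Swing out the sample brace to its detent and load the fittings

### The job

Swing the folded brace of the calibration stand out from under its blue hood until it clicks fully home in its end detent and stays there by itself. Then stand the two copper capillary fittings in its two pockets, one in each, upright and right down on the pocket floors, with the brace still clicked home when you have finished. Leave the jar, the screwdriver and the gauge clamped on its post undisturbed.

Things in the scene. Friction and masses are not known exactly. Their poses are not given: they have to be found in the camera images.
- stand: fixed grey stand, base plate 150 x 110 x 12 mm. Origin on the brace's upright hinge axis at bench level. The brace parks along its +y and, swung out, lies along its -x. Blue enamel hood over the parked pockets, in its frame: roof x -73 to 52, y 44 to 152 mm, top 88 mm above the bench; back wall at x 52; open to -x. Spring-plunger block, 74 mm high, at x 54 to 80, y about 0.
- brace (a joint): hinge angle of the brace, rad, counter-clockwise from above: 0 parked along the stand's +y, 1.60 at the end stop. From 1.32 on the brace meets the spring plunger (about 3 N at the grip pin to push past); it snaps over at about 1.48 and is then held against the stop at 1.60. Left short of that it does not stay seated.
- brace_hinge (a point): point on the hinge axis at the brace's underside, 50 mm above the bench; turns with the brace: y points outward along the brace, z up. The brace's bar is 22 mm thick (top 72 mm above the bench), 50 mm wide, and ends 196 mm from the axis.
- brace_grip (a point): point on the black upright grip pin at the free end of the brace, 178 mm from the hinge axis, at the height to grip, 116 mm above the bench. Pin 16 mm across, from the bar's top at 72 mm to 134 mm above the bench; it projects above the hood roof (88 mm). Axes as brace_hinge: y outward along the brace.
- pocket_inner (a point): centre of the floor of the inner round pocket in the brace, 75 mm from the hinge axis along the brace. Pocket 30 mm across, 16 mm deep (mouth 16 mm above this point) with a 2 mm chamfer, in a 50 mm wide aluminium bar; its x axis points across the brace, y outward along the brace, z up.
- pocket_outer (a point): centre of the floor of the outer round pocket in the brace, 128 mm from the hinge axis along the brace. Pocket 30 mm across, 16 mm deep (mouth 16 mm above this point) with a 2 mm chamfer, in a 50 mm wide aluminium bar; its x axis points across the brace, y outward along the brace, z up.
- fitting_a: one copper capillary fitting standing upright: body 24 mm across and 22 mm high, above it a round neck 15 mm across up to 55 mm total height (grip it by the neck; a thin brass hexagon rings the neck's foot up to 27 mm). About 90 g. Origin at the centre of its underside, z up the fitting.
- fitting_b: the other copper capillary fitting standing upright: body 24 mm across and 22 mm high, above it a round neck 15 mm across up to 55 mm total height (grip it by the neck; a thin brass hexagon rings the neck's foot up to 27 mm). About 90 g. Origin at the centre of its underside, z up the fitting.
- jar: bystander: closed amber glass jar with a white cap, 54 mm across, 70 mm high, loose. Origin at the centre of its underside.
- screwdriver: bystander: brass-handled adjusting screwdriver, 170 mm long, lying loose on the bench along its own x. Origin at the underside near the middle.
- gauge_post: bystander, fixed: steel post on a round base 76 mm across, with a spring clip that pinches a chrome gauge bezel 68 mm across, its top 200 mm above the bench. Origin at the centre of its underside; the dial faces its -x.
Things that resemble listed ones, but are neither listed nor needed, are in the scene too. What is shaped like the fitting_b but purple is not meant.

How it is judged:
By the outcome, as a careful person would: the job done as asked, in the order asked, and still so for the second after the job is handed in, with the robot touching nothing.
It also fails if it takes over 72 s, if anything falls off the work surface, if the arm or the gripper's body presses on something with over 40 N, if the wrist force passes 120 N, or if a joint passes its speed limit or range.

### The arm

A 6-joint arm with a two-finger parallel gripper is mounted at the origin on the work surface. World frame = base frame: x ahead of the robot, y to its left, z up, the work surface at z = 0. Lengths are in m, angles in rad, forces in N, time in s.
With the tool pointing down it reaches from about 0.275 to 0.85 m from the base axis. Payload 5.2 kg.
Tool frame: the origin (TCP) lies at the very end of the fingers, on their centre line; the grasp point (between the pads) lies 19 mm behind it; z points along the fingers, y is the line along which they close (so a half turn about z gives the same grasp; the last joint's range is limited). The gripper opens to 85 mm and grips with 20 to 120 N. Pads are 22 mm wide; open, the fingers measure 114 mm over their backs; the gripper's body (76 mm by 85 mm) begins 54 mm behind the grasp point. The pads swing forward as they close: fully open they stand 13 mm farther back than shut.
Start: joints at [-1.368, 0.259, 1.535, -0, 1.348, -0.203], TCP at [0.217, -0.505, 0.231] pointing down, gripper open.
Joint ranges: [-3.14, 3.14], [-0.91, 2.08], [0.19, 2.58], [-1.22, 4.36], [0.22, 2.71], [-3.12, 3.12]. Speed limits (rad/s): [2.57, 2.57, 3.14, 3.14, 3.14, 3.14].

### API

Orientations are given as a unit quaternion [w, x, y, z].
In Python, from workcell import manip, imaging, sign_off gives the robot as it stands.
- The arm moves only by the shell command python3 -m crank 'ROWS' [FORCE]. ROWS is JSON, one flat list of numbers, 7 for each row, row after row: the shift along the tool's x, y, z as a fraction of full scale, then the turn, a rotation vector about the tool's x, y, z as a fraction of full scale, then the closure, from -1 (fully open) to 1 (shut). In form: [x, y, z, rx, ry, rz, claw, x, y, z, rx, ry, rz, claw, ...]. A call has 1 to 20 rows; each row is the pose to reach, as a shift and turn from the pose commanded when the call began, along the tool's axes at that moment; what a row does not reach only later rows make up. Full scale, the value 1, is 0.12 m for a shift and 0.5 rad for a turn. A row lasts 1/10 s, in which the tool goes at most 50 mm and 8.59 degrees, less where a joint would pass 70% of its speed; a pose out of reach is approached as far as the arm can. A call with a number of a shift or a turn outside -1 to 1 is refused whole. A call with a gripper value outside its range is refused whole. The fingers move at their own pace and stop on an object; FORCE is the grip in N (left out, the last holds). Time passes only in rows, so rows that repeat a pose let the fingers close. It gives the time, the measured TCP pose, the force, the opening and the grip force at its end, in the units of the state.
- manip.get_state(): the state, without advancing time (a new reading comes with each control period).
- imaging.capture(name): name is "scene" or "top"; returns the picture (420x560x3 uint8, red, green, blue); there is no depth.
- imaging.camera_info(name): a dict with "K" (3x3 intrinsics, pixels), "T" (4x4, takes a point from camera to world coordinates). Camera axes: x right, y up, looking along -z (the intrinsics and any distortion apply to the point x, -y, -z); pixel columns grow to the right and rows downward; lengths in m; the calibration is good to about 2 mm. A picture is of the moment at which its call begins. camera_info takes no time and is no camera call.
- sign_off(): hands the job in; it is judged then, once.
The state is a dict: "time_s": time; "joints": joint angles; "dq": joint speeds; "joint_efforts": joint torques, N m; "eef_pos": TCP position; "orientation": TCP orientation; "wrist_force": force on the tool from outside, world axes, zero at the start; "ft_torque": the same for the moment, N m; "finger_gap": finger opening in m; "grip_force": force on a finger pad.
Only numpy, scipy, OpenCV 4.12 (cv2) and the standard library are available. Lean on these libraries where they do the work, as an engineer would, in place of code of your own. Each camera call takes 0.05 s, during which the arm holds its last target. There are 200 camera calls.

## Working session

There is one attempt and no reset: what is moved stays moved. The work goes in short steps, Python scripts to look and compute and a shell command to move; the robot and the scene stay as the last step left them, time stands still between calls to the robot, and variables do not carry over. Pictures are saved under pics/ and viewed, at most 10 in all, crops included, and the job is handed in when it is done.

```bash
mkdir -p pics; ls
python3 - <<'E'
from workcell import manip, imaging
import cv2
for n in("scene","top"):
    im=imaging.capture(n); cv2.imwrite(f"pics/{n}0.png",im[:,:,::-1])
    i=imaging.camera_info(n); print(n,{k:(v.round(4).tolist() if hasattr(v,'round') else v) for k,v in i.items()})
s=manip.get_state(); print(s)
E
```

```text
pics
scene {'K': [[452.9615, 0.0, 276.6707], [0.0, 452.9615, 213.3174], [0.0, 0.0, 1.0]], 'T': [[0.6753, -0.5712, 0.4666, 1.1334], [0.7375, 0.517, -0.4345, -0.4559], [0.0069, 0.6375, 0.7704, 1.0027], [0.0, 0.0, 0.0, 1.0]]}
top {'K': [[521.3657, 0.0, 272.4688], [0.0, 521.3657, 204.1087], [0.0, 0.0, 1.0]], 'T': [[0.0032, 0.988, -0.1541, 0.3438], [-0.9997, 0.0068, 0.0229, 0.0515], [0.0237, 0.154, 0.9878, 1.625], [0.0, 0.0, 0.0, 1.0]]}
{'time_s': 0.1, 'joints': array([-1.36780091e+00,  2.59274637e-01,  1.53599505e+00,  3.60549644e-05,
        1.34799574e+00, -2.02804877e-01]), 'dq': array([ 1.05139193e-03, -1.52249710e-03, -3.21753184e-03, -8.93918378e-05,
        2.88157064e-04, -3.17186913e-04]), 'joint_efforts': array([ 3.26274770e-03, -4.46966529e+01, -2.91247755e+01, -1.61229727e-04,
        6.22410051e-03,  3.12142674e-05]), 'eef_pos': array([ 0.21704684, -0.5048397 ,  0.2305468 ]), 'orientation': array([-8.36387841e-04,  9.79486749e-01,  2.01506843e-01,  1.74988659e-05]), 'wrist_force': array([-0.44563914,  0.05442627, -0.78976476]), 'ft_torque': array([-0.00357253, -0.02272356,  0.02770399]), 'grip_force': 0.0, 'finger_gap': 0.08563345258916073}
```

View pics/scene0.png

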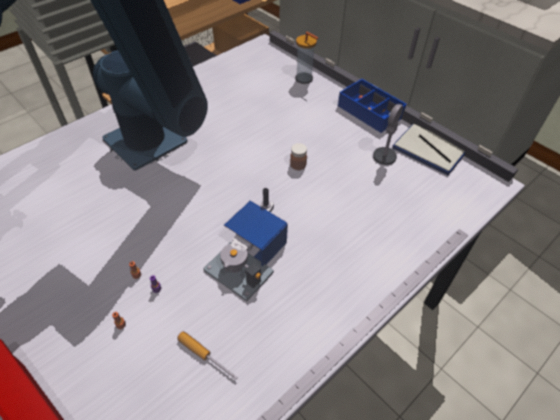

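View pics/top0.png

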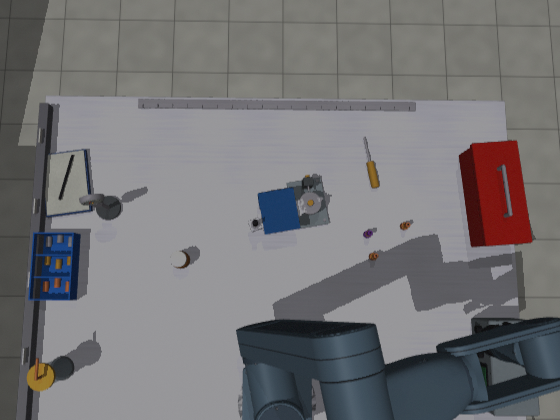

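The scene view shows copper fittings near (135,269) and (119,320), the purple decoy at (155,284), the stand at (240,270) with the grip pin at (266,195), and the screwdriver at (205,350). In the top view the fittings are at (373,257) and (404,226), purple at (367,233), the hood at (280,210) and the pin at (255,223). I'll enlarge these areas.

Run:
```python
import cv2,numpy as np
t=cv2.imread("pics/top0.png");s=cv2.imread("pics/scene0.png")
r=lambda im,x,y,w,h,k:cv2.resize(im[y:y+h,x:x+w],None,fx=k,fy=k,interpolation=cv2.INTER_CUBIC)
# top crop x240-340,y165-245 @8 => 800x640 -> 75 rows: 600
cv2.imwrite("pics/c1.png",r(t,240,170,100,75,8))
cv2.imwrite("pics/c2.png",np.vstack([r(t,350,215,80,30*0+50,6)[:, :480], r(s,100,250,80,50,6)]))
cv2.imwrite("pics/c3.png",r(s,195,175,110,125,4.8))
```

```text
(no output)
```

View pics/c1.png

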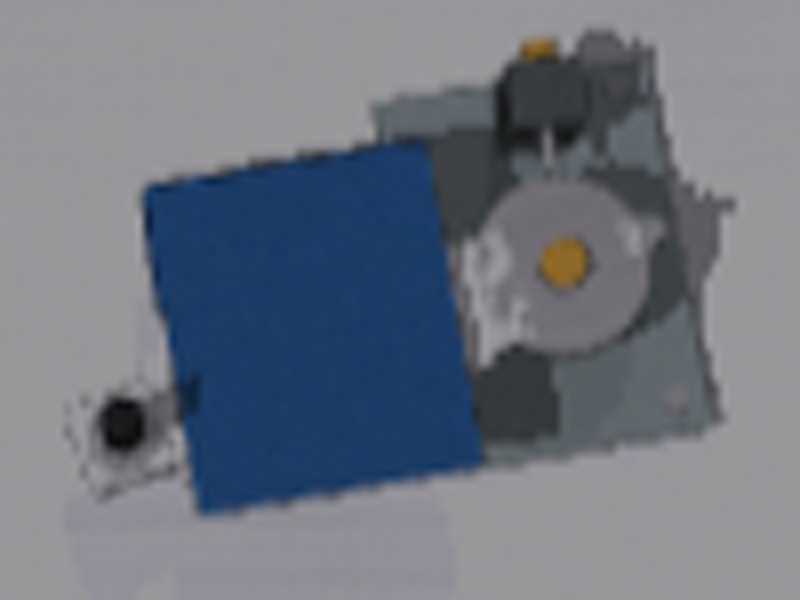

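View pics/c2.png

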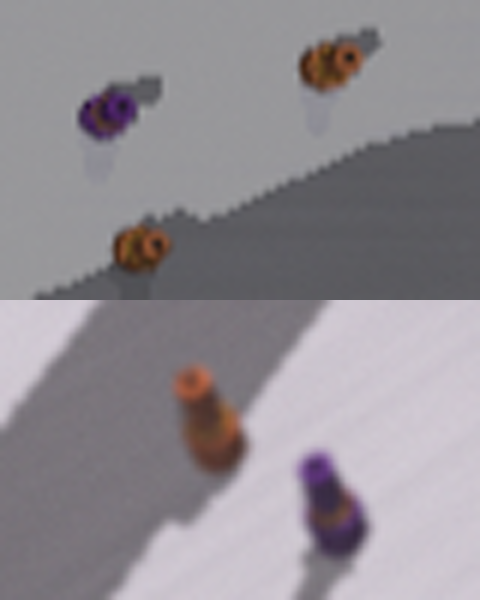

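View pics/c3.png

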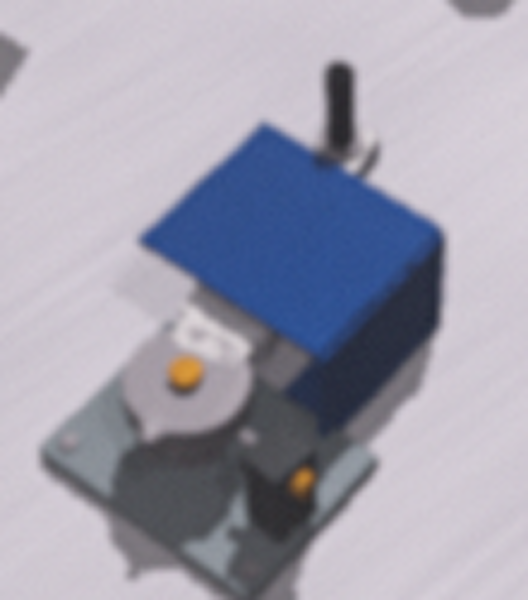

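The crops give me the hood-roof corners, pin top and neck tops. In c1 the corners are (147,187), (430,140), (483,465), (200,515) and the pin is at (125,423). In c2 the copper neck tops are (347,57) and (156,243). In c3 the corners are (264,123), (140,241), (322,362), (443,230) and the pin is at (340,72). Next I fit the poses.

```bash
cat > h.py <<'E'
import numpy as np
from workcell import manip, imaging
from scipy.spatial.transform import Rotation as R
def ray(n,uv,z):
    i=imaging.camera_info(n);K,T=i["K"],i["T"]
    d=np.array([(uv[0]-K[0,2])/K[0,0],-(uv[1]-K[1,2])/K[1,1],-1]);d=T[:3,:3]@d;o=T[:3,3]
    return (o+d*(z-o[2])/d[2])[:2]
def proj(n,p):
    i=imaging.camera_info(n);K,T=i["K"],i["T"]
    c=T[:3,:3].T@(np.asarray(p)-T[:3,3]);return np.array([K[0,2]-K[0,0]*c[0]/c[2],K[1,2]+K[1,1]*c[1]/c[2]])
def un(p,x,y,k): return ((p[0]+.5)/k-.5+x,(p[1]+.5)/k-.5+y)
def tool(target,yaw=None):
    """shift in tool axes /0.12 to a world TCP target, and turn about tool z/0.5 for closing-axis (tool y) heading yaw"""
    s=manip.get_state();q=R.from_quat(np.roll(s["orientation"],-1));M=q.as_matrix()
    sh=M.T@(np.array(target)-s["eef_pos"])/.12
    print("pos",s["eef_pos"].round(4),"yhead",np.degrees(np.arctan2(M[1,1],M[0,1])).round(1),"shift",sh.round(4))
    if yaw is not None:
        a=np.degrees(np.arctan2(M[1,1],M[0,1]));d=(yaw-a+90)%180-90   # wanted world-ccw turn, tool z is down
        print("rz",(-np.radians(d)/.5).round(3),"deg",round(d,1),"j6",s["joints"][5].round(3))
E
python3 - <<'E'
from h import *
from scipy.optimize import least_squares
S=[(52,152),(52,44),(-73,44),(-73,152)]
t=[un(p,240,170,8) for p in[(147,187),(430,140),(483,465),(200,515)]]
s=[un(p,195,175,4.8) for p in[(443,230),(322,362),(140,241),(264,123)]]
st=np.array(S)/1e3
for n,pts in(("top",[t]),("scene",[s]),("both",[t,s])):
    names=["top","scene"] if n=="both" else [n]
    def f(v):
        c,si=np.cos(v[2]),np.sin(v[2])
        w=st@np.array([[c,si],[-si,c]])+v[:2]
        return np.ravel([ray(a,q,.088)-w[i] for a,P in zip(names,pts) for i,q in enumerate(P)])
    r=least_squares(f,[.45,0,0]);print(n,r.x.round(4),(1e3*r.fun).round(1))
    v=r.x
print("pin",ray("top",un((125,423),240,170,8),.134),ray("scene",un((340,72),195,175,4.8),.134))
for th in(0,.05,.1):print(th,v[:2]+.178*np.array([-np.sin(th+v[2]),np.cos(th+v[2])]))
for p in((347,57),(156,243)):print("fit top",ray("top",un(p,350,215,6),.055))
print("fit scene",ray("scene",un((193,82),100,250,6),.055))
print("cap",ray("top",un((565,262),240,170,8),.08))
E
```

```text
top [ 0.5918 -0.0984  0.168 ] [-0.6 -0.7  0.1 -0.3  0.8  1.3 -0.3 -0.3]
scene [ 0.5963 -0.0989  0.1786] [-0.7 -1.2  1.3  0.  -0.1  2.1 -0.5 -0.8]
both [ 0.594  -0.0986  0.1733] [-2.  -0.6 -1.9 -0.3 -1.2  2.  -1.8  0.5  0.7 -1.4  3.2 -0.   1.9  1.4
  1.  -1.6]
pin [0.52267383 0.06647549] [0.52851024 0.06642699]
0 [0.56334785 0.07669571]
0.05 [0.55462324 0.07494223]
0.1 [0.54599717 0.0727549 ]
fit top [ 0.52990432 -0.39671393]
fit top [ 0.43521538 -0.29658036]
fit scene [ 0.43655932 -0.29679788]
cap [ 0.59105924 -0.09776507]
```

Run:
```python
from h import *
tool((.5255,.0665,.231),23)
```

```text
pos [ 0.217  -0.5048  0.2305] yhead -66.7 shift [ 4.2412e+00 -3.3598e+00  3.3000e-03]
rz -3.133 deg 89.7 j6 -0.203
```

```bash
for i in 1; do
python3 -m crank '[0.42,-0.33,0,0,0,0,-1, 0.85,-0.67,0,0,0,0,-1, 0.85,-0.67,0,0,0,0,-1, 0.85,-0.67,0,0,0,0,-1]' 20
python3 -m crank '[0.42,-0.33,0,0,0,0,-1, 0.85,-0.67,0,0,0,0,-1, 0.85,-0.67,0,0,0,0,-1, 0.85,-0.67,0,0,0,0,-1]' 
python3 -m crank '[0.42,-0.33,0,0,0,0,-1, 0.85,-0.67,0,0,0,0,-1, 0.85,-0.67,0,0,0,0,-1, 0.85,-0.67,0,0,0,0,-1]' 
python3 -m crank '[0.42,-0.33,0,0,0,0,-1, 0.85,-0.67,0,0,0,0,-1, 0.85,-0.67,0,0,0,0,-1, 0.85,-0.67,0,0,0,0,-1]' 
python3 -m crank '[0.42,-0.33,0,0,0,0,-1, 0.85,-0.67,0,0,0,0,-1, 0.85,-0.67,0,0,0,0,-1, 0.85,-0.67,0,0,0,0,-1]' 
python3 -m crank '[0,0,0,0,0,-0.3,-1, 0,0,0,0,0,-0.6,-1, 0,0,0,0,0,-0.9,-1, 0,0,0,0,0,-1,-1]' 
python3 -m crank '[0,0,0,0,0,-0.3,-1, 0,0,0,0,0,-0.6,-1, 0,0,0,0,0,-0.9,-1, 0,0,0,0,0,-1,-1]' 
python3 -m crank '[0,0,0,0,0,-0.3,-1, 0,0,0,0,0,-0.6,-1, 0,0,0,0,0,-0.9,-1, 0,0,0,0,0,-1,-1,0,0,0,0,0,-1,-1]' 
done
python3 - <<'E'
from h import *
tool((.5255,.0665,.098),23)
E
```

```text
time_s: 0.5
eef_pos: [0.2804, -0.3874, 0.2311]
orientation: [-0.001, 0.979, 0.203, 0.0]
wrist_force: [-0.8, -1.1, 0.2]
finger_gap: 0.0854
grip_force: 0.0
time_s: 0.9
eef_pos: [0.342, -0.2744, 0.2312]
orientation: [-0.001, 0.979, 0.203, 0.0]
wrist_force: [0.1, 0.0, 0.7]
finger_gap: 0.0852
grip_force: 0.0
time_s: 1.3
eef_pos: [0.4041, -0.1614, 0.2312]
orientation: [-0.0, 0.979, 0.203, 0.0]
wrist_force: [-0.6, -0.6, -0.2]
finger_gap: 0.0854
grip_force: 0.0
time_s: 1.7
eef_pos: [0.4664, -0.048, 0.2311]
orientation: [-0.0, 0.979, 0.203, 0.0]
wrist_force: [-0.3, 0.3, 1.3]
finger_gap: 0.0855
grip_force: 0.0
time_s: 2.1
eef_pos: [0.5287, 0.0657, 0.2308]
orientation: [-0.0, 0.979, 0.203, 0.0]
wrist_force: [0.3, -0.6, -0.5]
finger_gap: 0.0852
grip_force: 0.0
time_s: 2.5
eef_pos: [0.5269, 0.0622, 0.231]
orientation: [0.0, 0.899, 0.439, -0.001]
wrist_force: [-0.1, -0.0, -1.3]
finger_gap: 0.0857
grip_force: 0.0
time_s: 2.9
eef_pos: [0.527, 0.0621, 0.2311]
orientation: [0.0, 0.762, 0.648, -0.001]
wrist_force: [-0.2, -0.3, -0.0]
finger_gap: 0.0854
grip_force: 0.0
time_s: 3.4
eef_pos: [0.527, 0.0625, 0.2311]
orientation: [0.0, 0.58, 0.815, -0.001]
wrist_force: [0.1, 0.5, -0.8]
finger_gap: 0.0855
grip_force: 0.0
pos [0.527  0.0625 0.2311] yhead 19.1 shift [3.6300e-02 3.0000e-04 1.1092e+00]
rz -0.136 deg 3.9 j6 -0.424
```

```bash
python3 -m crank '[0.036,0,0.3,0,0,-0.136,-1, 0.036,0,0.6,0,0,-0.136,-1, 0.036,0,0.9,0,0,-0.136,-1, 0.036,0,1,0,0,-0.136,-1]' 
python3 -m crank '[0,0,0.1,0,0,0,-1, 0,0,0.1,0,0,0,-1]'
python3 - <<'E'
from h import *
tool((.5255,.0665,.098),23)
import cv2
s=imaging.capture("scene");cv2.imwrite("pics/s1.png",cv2.resize(s[150:300,180:330,::-1],None,fx=4,fy=4,interpolation=2))
E
```

```text
time_s: 3.8
eef_pos: [0.523, 0.0679, 0.1079]
orientation: [-0.003, 0.552, 0.834, -0.002]
wrist_force: [-0.2, -0.0, -0.3]
finger_gap: 0.0853
grip_force: 0.0
time_s: 4.0
eef_pos: [0.5255, 0.0687, 0.0988]
orientation: [-0.001, 0.552, 0.834, -0.0]
wrist_force: [-0.5, 0.7, -0.0]
finger_gap: 0.0851
grip_force: 0.0
pos [0.5255 0.0687 0.0988] yhead 23.0 shift [-0.0169 -0.0068  0.0063]
rz 0.001 deg -0.0 j6 -0.482
```

View pics/s1.png

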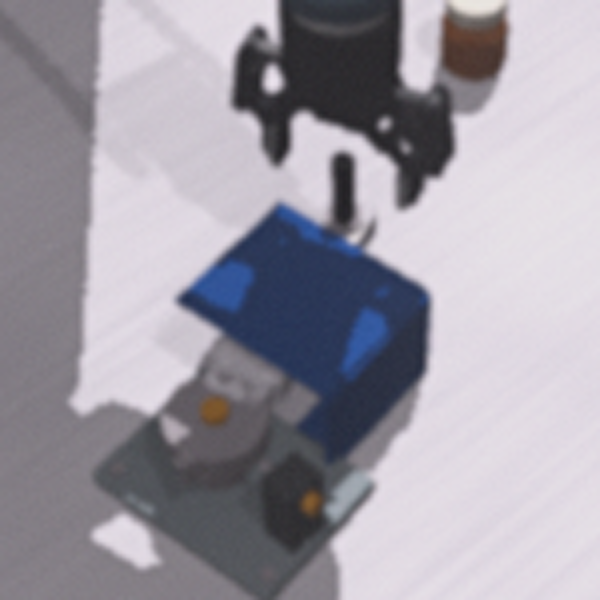

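The pin at (343,190) sits between the open fingers, clear of the hood, so I close on it.

```bash
python3 -m crank '[0,0,0,0,0,0,1, 0,0,0,0,0,0,1, 0,0,0,0,0,0,1, 0,0,0,0,0,0,1, 0,0,0,0,0,0,1, 0,0,0,0,0,0,1, 0,0,0,0,0,0,1, 0,0,0,0,0,0,1, 0,0,0,0,0,0,1, 0,0,0,0,0,0,1]' 30
python3 - <<'E'
from h import *
s=manip.get_state();tool((.5255,.0665,.098),23);print(s["wrist_force"])
H=np.array([.593,-.0985]);p=s["eef_pos"][:2]-H
a=np.arctan2(-p[0],p[1]);print("brace heading",a,"r",np.hypot(*p))
# arc rows in a frame where tool y,x at start; use r=.178
M=R.from_quat(np.roll(s["orientation"],-1)).as_matrix()
for d in(.125,.25,.375,.5):
    w=.178*(np.array([-np.sin(a+d),np.cos(a+d)])-np.array([-np.sin(a),np.cos(a)]))
    print(d,(M.T@np.r_[w,0]/.12).round(3),-d/.5)
E
```

```text
time_s: 5.05
eef_pos: [0.5258, 0.0696, 0.0997]
orientation: [0.0, 0.551, 0.834, 0.0]
wrist_force: [-0.3, 0.8, 5.5]
finger_gap: 0.0149
grip_force: 29.3
pos [0.5258 0.0696 0.0997] yhead 23.1 shift [-0.0223 -0.0126  0.0143]
rz 0.003 deg -0.1 j6 -0.482
[-0.26995384  0.75134471  5.51729625]
brace heading 0.3801559493140862 r 0.18098025257242817
0.125 [-0.007 -0.185 -0.   ] -0.25
0.25 [-0.038 -0.368 -0.   ] -0.5
0.375 [-0.091 -0.546 -0.   ] -0.75
0.5 [-0.165 -0.715 -0.   ] -1.0
```

```bash
python3 -m crank '[-0.002,-0.092,0,0,0,-0.125,1, -0.007,-0.185,0,0,0,-0.25,1, -0.02,-0.277,0,0,0,-0.375,1, -0.038,-0.368,0,0,0,-0.5,1, -0.062,-0.458,0,0,0,-0.625,1, -0.091,-0.546,0,0,0,-0.75,1, -0.126,-0.632,0,0,0,-0.875,1, -0.165,-0.715,0,0,0,-1,1, -0.165,-0.715,0,0,0,-1,1]'
python3 -m crank '[-0.002,-0.092,0,0,0,-0.125,1, -0.007,-0.185,0,0,0,-0.25,1, -0.02,-0.277,0,0,0,-0.375,1, -0.038,-0.368,0,0,0,-0.5,1, -0.062,-0.458,0,0,0,-0.625,1, -0.091,-0.546,0,0,0,-0.75,1, -0.126,-0.632,0,0,0,-0.875,1, -0.165,-0.715,0,0,0,-1,1, -0.165,-0.715,0,0,0,-1,1]'
python3 - <<'E'
from h import *
s=manip.get_state();tool((.5255,.0665,.098),23);print(s["wrist_force"])
H=np.array([.593,-.0985]);p=s["eef_pos"][:2]-H
print("brace heading",np.arctan2(-p[0],p[1]),"r",np.hypot(*p))
E
```

```text
time_s: 5.95
eef_pos: [0.4537, 0.017, 0.0997]
orientation: [-0.0, 0.327, 0.945, -0.0]
wrist_force: [-2.2, 2.4, 5.3]
finger_gap: 0.0147
grip_force: 29.9
time_s: 6.85
eef_pos: [0.4159, -0.063, 0.0997]
orientation: [-0.001, 0.083, 0.997, -0.0]
wrist_force: [-4.9, 0.8, 9.9]
finger_gap: 0.0149
grip_force: 30.3
pos [ 0.4159 -0.063   0.0997] yhead 80.4 shift [-0.7214  1.216   0.012 ]
rz 2.005 deg -57.4 j6 -1.819
[-4.90290034  0.78028793  9.87256155]
brace heading 1.3730775375259114 r 0.18061136297814734
```

```bash
python3 -m crank '[-0.002,-0.092,0,0,0,-0.125,1, -0.007,-0.185,0,0,0,-0.25,1, -0.02,-0.277,0,0,0,-0.375,1, -0.038,-0.368,0,0,0,-0.5,1, -0.062,-0.458,0,0,0,-0.625,1, -0.091,-0.546,0,0,0,-0.75,1, -0.103,-0.577,0,0,0,-0.79,1, -0.103,-0.577,0,0,0,-0.79,1]'
python3 - <<'E'
from h import *
s=manip.get_state();tool((.5255,.0665,.098),23);print(s["wrist_force"])
H=np.array([.593,-.0985]);p=s["eef_pos"][:2]-H
print("brace heading",np.arctan2(-p[0],p[1]),"r",np.hypot(*p))
E
```

```text
time_s: 7.65
eef_pos: [0.4163, -0.1333, 0.0997]
orientation: [-0.001, -0.114, 0.994, -0.0]
wrist_force: [-7.6, -3.2, 9.3]
finger_gap: 0.0152
grip_force: 30.3
pos [ 0.4163 -0.1333  0.0997] yhead 103.1 shift [-1.2626  1.4166  0.0103]
rz 2.794 deg -80.1 j6 -2.362
[-7.61074824 -3.2289814   9.3162722 ]
brace heading 1.7653086486705822 r 0.18010931494966786
```

```bash
python3 -m crank '[0,-0.02,0,0,0,0,1, 0,-0.03,0,0,0,0,1, 0,-0.03,0,0,0,0,1]'
python3 -m crank '[0,0,0,0,0,0,-1, 0,0,0,0,0,0,-1, 0,0,0,0,0,0,-1, 0,0,0,0,0,0,-1, 0,0,0,0,0,0,-1, 0,0,0,0,0,0,-1, 0,0,0,0,0,0,-1, 0,0,0,0,0,0,-1]'
python3 -m crank '[0,0,-0.3,0,0,0,-1, 0,0,-0.6,0,0,0,-1, 0,0,-0.9,0,0,0,-1, 0,0,-1,0,0,0,-1]'
python3 - <<'E'
from h import *
tool((.435,-.2966,.15),103)
E
```

```text
time_s: 7.95
eef_pos: [0.4162, -0.1334, 0.0995]
orientation: [-0.002, -0.113, 0.994, 0.002]
wrist_force: [-7.9, 10.6, 16.1]
finger_gap: 0.0152
grip_force: 31.3
time_s: 8.75
eef_pos: [0.4183, -0.1359, 0.0993]
orientation: [-0.0, -0.113, 0.994, 0.0]
wrist_force: [-0.1, 0.6, -0.1]
finger_gap: 0.0855
grip_force: 0.0
time_s: 9.15
eef_pos: [0.4199, -0.1369, 0.223]
orientation: [0.002, -0.113, 0.994, -0.002]
wrist_force: [-0.1, -1.5, 0.4]
finger_gap: 0.0855
grip_force: 0.0
pos [ 0.4199 -0.1369  0.223 ] yhead 103.0 shift [ 0.1801 -1.3225  0.6131]
rz 0.001 deg -0.0 j6 -2.367
```

The wrist force was +10.6 N against the stop before release, so the brace is at its end. Now I go over to fitting A.

```bash
python3 -m crank '[0.09,-0.4,0,0,0,0,-1, 0.18,-0.8,0,0,0,0,-1, 0.18,-1,0,0,0,0,-1, 0.18,-1,0,0,0,0,-1]'
python3 -m crank '[0,-0.3,0,0,0,0,-1,0,-0.32,0,0,0,0,-1]'
python3 - <<'E'
from h import *
import cv2
tool((.4358,-.2967,.029),103)
print("purple",ray("top",un((120,107),350,215,6),.055))
t=imaging.capture("top");s=imaging.capture("scene")
r=lambda im,x,y,w,h,k:cv2.resize(im[y:y+h,x:x+w,::-1],None,fx=k,fy=k,interpolation=2)
cv2.imwrite("pics/s2.png",np.hstack([r(t,280,170,80,100,6),r(s,190,220,64,120,5)[:600]]) )if 0 else None
a=r(t,285,175,80,110,5);b=r(s,170,215,75,110,5)
cv2.imwrite("pics/s2.png",np.hstack([a,b]));print(a.shape,b.shape)
E
```

```text
time_s: 9.55
eef_pos: [0.4243, -0.2608, 0.2183]
orientation: [-0.0, -0.112, 0.994, -0.0]
wrist_force: [-0.7, 0.8, -1.0]
finger_gap: 0.0853
grip_force: 0.0
time_s: 9.75
eef_pos: [0.4333, -0.2973, 0.2185]
orientation: [-0.0, -0.113, 0.994, -0.0]
wrist_force: [-0.9, -0.1, 0.4]
finger_gap: 0.0855
grip_force: 0.0
pos [ 0.4333 -0.2973  0.2185] yhead 102.9 shift [-2.2200e-02  6.0000e-04  1.5788e+00]
rz -0.002 deg 0.1 j6 -2.61
purple [ 0.50375184 -0.28015288]
(550, 400, 3) (550, 375, 3)
```

View pics/s2.png

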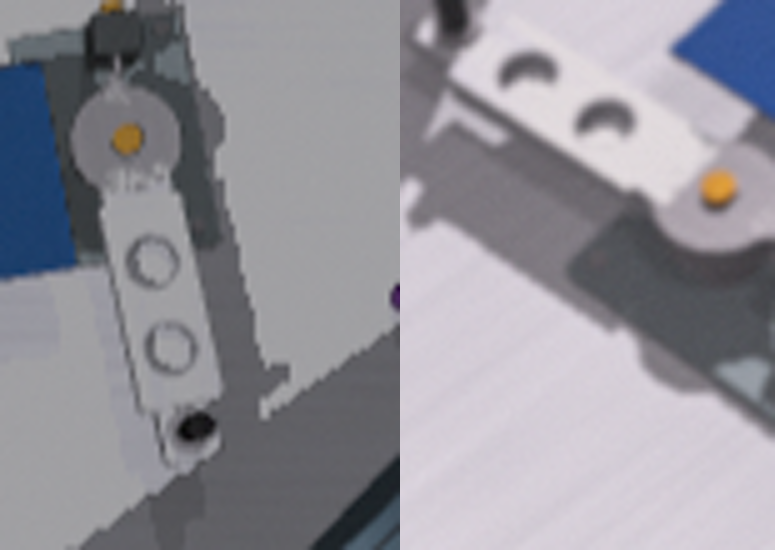

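The top crop shows the pocket mouths at (154,261) and (171,347), pin top at about (196,427). In the scene crop the mouths are at (206,121) and (129,74). The brace lies at the end position with both pockets empty.

```bash
python3 - <<'E'
from h import *
for nm,a,b in(("in",(154,261),(206,121)),("out",(171,347),(129,74))):
    print(nm,ray("top",un(a,285,175,5),.072),ray("scene",un(b,170,215,5),.072))
for H,y in(((.5918,-.0984),.168),((.5963,-.0989),.1786),((.594,-.0986),.1733)):
    h=y+1.6;d=np.array([-np.sin(h),np.cos(h)]);print([(np.array(H)+r*d).round(4) for r in(.075,.128,.178)])
E
python3 -m crank '[-0.022,0,0.3,0,0,0,-1, -0.022,0,0.6,0,0,0,-1, -0.022,0,0.9,0,0,0,-1, -0.022,0,1,0,0,0,-1,-0.022,0,1,0,0,0,-1]'
python3 -m crank '[0,0,0.2,0,0,0,-1, 0,0,0.4,0,0,0,-1, 0,0,0.55,0,0,0,-1, 0,0,0.55,0,0,0,-1]'
python3 -m crank '[0,0,0,0,0,0,0.3, 0,0,0,0,0,0,0.3, 0,0,0,0,0,0,0.6, 0,0,0,0,0,0,1, 0,0,0,0,0,0,1, 0,0,0,0,0,0,1, 0,0,0,0,0,0,1, 0,0,0,0,0,0,1, 0,0,0,0,0,0,1, 0,0,0,0,0,0,1]' 30
python3 - <<'E'
from h import *
tool((.5,-.12,.2),103)
E
```

```text
in [ 0.51802666 -0.11361929] [ 0.51920021 -0.11218467]
out [ 0.46644853 -0.12330392] [ 0.46835663 -0.12336937]
[array([ 0.5183, -0.1131]), array([ 0.4663, -0.1235]), array([ 0.4172, -0.1333])]
[array([ 0.5229, -0.1144]), array([ 0.4711, -0.1253]), array([ 0.4221, -0.1356])]
[array([ 0.5205, -0.1137]), array([ 0.4686, -0.1243]), array([ 0.4196, -0.1344])]
time_s: 10.35
eef_pos: [0.4344, -0.2924, 0.0978]
orientation: [-0.001, -0.114, 0.994, 0.002]
wrist_force: [0.1, -0.0, 0.3]
finger_gap: 0.0856
grip_force: 0.0
time_s: 10.75
eef_pos: [0.4353, -0.2938, 0.0332]
orientation: [-0.0, -0.113, 0.994, 0.001]
wrist_force: [0.3, 0.4, 0.6]
finger_gap: 0.0856
grip_force: 0.0
time_s: 11.75
eef_pos: [0.4358, -0.2947, 0.0338]
orientation: [0.0, -0.113, 0.994, -0.0]
wrist_force: [-0.0, 1.4, 5.3]
finger_gap: 0.0135
grip_force: 29.8
pos [ 0.4358 -0.2947  0.0338] yhead 103.0 shift [-0.85    1.2973 -1.3855]
rz 0.001 deg -0.0 j6 -2.605
```

```bash
python3 -m crank '[0,0,-0.15,0,0,0,1, 0,0,-0.4,0,0,0,1, 0,0,-0.7,0,0,0,1, 0,0,-1,0,0,0,1, 0,0,-1,0,0,0,1]'
python3 -m crank '[-0.2,0.2,0,0,0,0,1, -0.4,0.4,0,0,0,0,1, -0.7,0.7,0,0,0,0,1, -0.98,0.9,0,0,0,0,1, -0.98,0.9,0,0,0,0,1, -0.98,0.9,0,0,0,0,1]'
python3 - <<'E'
from h import *
tool((.5188,-.113,.16),103)
E
```

```text
time_s: 12.25
eef_pos: [0.4377, -0.2967, 0.1581]
orientation: [0.003, -0.113, 0.994, -0.004]
wrist_force: [0.7, -0.5, -0.6]
finger_gap: 0.0133
grip_force: 29.4
time_s: 12.85
eef_pos: [0.5255, -0.1617, 0.1521]
orientation: [-0.001, -0.115, 0.993, 0.0]
wrist_force: [-0.3, -0.5, -0.9]
finger_gap: 0.0139
grip_force: 29.4
pos [ 0.5255 -0.1617  0.1521] yhead 103.2 shift [-0.0382  0.4082 -0.0652]
rz 0.006 deg -0.2 j6 -2.302
```

```bash
python3 -m crank '[-0.02,0.2,0,0,0,0,1, -0.038,0.408,0,0,0,0,1, -0.038,0.408,0.2,0,0,0,1, -0.038,0.408,0.3,0,0,0,1, -0.038,0.408,0.3,0,0,0,1, -0.038,0.408,0.3,0,0,0,1]'
python3 - <<'E'
from h import *
import cv2
tool((.5188,-.113,.0885),103)
s=manip.get_state()["eef_pos"]
print("expected base centre px scene",proj("scene",(s[0],s[1],s[2]-.0338)),proj("scene",(s[0],s[1],s[2]-.0338+.022)), "pocket",proj("scene",(.5188,-.113,.072)))
im=imaging.capture("scene")
cv2.imwrite("pics/s3.png",cv2.resize(im[200:290,160:280,::-1],None,fx=6,fy=6,interpolation=2))
E
```

```text
time_s: 13.45
eef_pos: [0.5189, -0.1151, 0.1171]
orientation: [-0.0, -0.113, 0.994, 0.0]
wrist_force: [0.2, 0.8, -1.8]
finger_gap: 0.0136
grip_force: 29.6
pos [ 0.5189 -0.1151  0.1171] yhead 102.9 shift [-0.0037  0.0173  0.2385]
rz -0.002 deg 0.1 j6 -2.225
expected base centre px scene [209.3120112  236.68366028] [208.35933249 231.39387193] pocket [210.44796719 238.87952406]
```

View pics/s3.png

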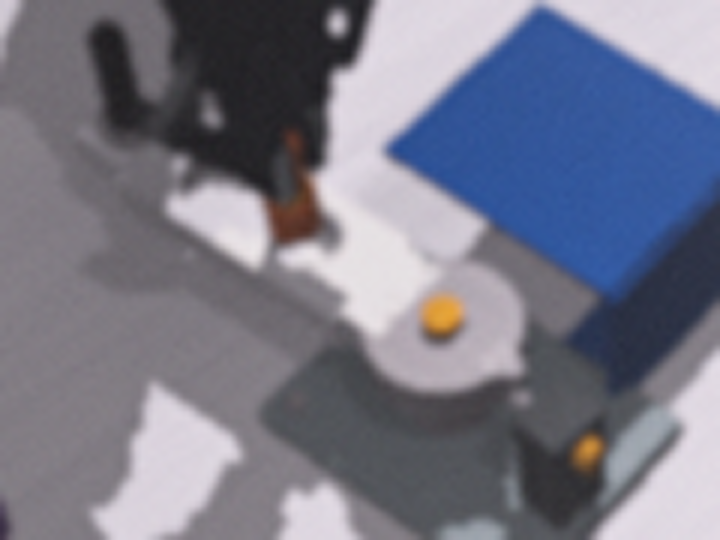

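The fitting hangs upright in the fingers at crop (293,215), right over the inner pocket and as predicted. Lowering it now.

```bash
python3 -m crank '[0,0.017,0.05,0,0,0,1, 0,0.017,0.1,0,0,0,1, 0,0.017,0.13,0,0,0,1, 0,0.017,0.16,0,0,0,1, 0,0.017,0.19,0,0,0,1, 0,0.017,0.19,0,0,0,1]'
python3 -m crank '[0,0,0.015,0,0,0,1, 0,0,0.03,0,0,0,1, 0,0,0.035,0,0,0,1, 0,0,0.035,0,0,0,1]'
python3 - <<'E'
from h import *
tool((.5188,-.113,.0898),103)
E
```

```text
time_s: 14.1
eef_pos: [0.5184, -0.1119, 0.0939]
orientation: [-0.0, -0.113, 0.994, 0.0]
wrist_force: [-1.1, 1.1, -1.2]
finger_gap: 0.0136
grip_force: 29.6
time_s: 14.5
eef_pos: [0.5187, -0.1121, 0.0902]
orientation: [-0.0, -0.113, 0.994, 0.0]
wrist_force: [0.8, -1.3, 0.0]
finger_gap: 0.0137
grip_force: 29.6
pos [ 0.5187 -0.1121  0.0902] yhead 103.0 shift [ 0.0007 -0.008   0.0036]
rz 0.001 deg -0.0 j6 -2.221
```

```bash
python3 -m crank '[0,0,0.008,0,0,0,1, 0,0,0.008,0,0,0,1, 0,0,0.008,0,0,0,0.35, 0,0,0.008,0,0,0,0.35, 0,0,0.008,0,0,0,0.35, 0,0,0.008,0,0,0,0.35, 0,0,0.008,0,0,0,0.35]'
python3 -m crank '[0,0,-0.15,0,0,0,0.35, 0,0,-0.4,0,0,0,0.35, 0,0,-0.7,0,0,0,0.35, 0,0,-0.95,0,0,0,0.35, 0,0,-0.95,0,0,0,-1]'
python3 -m crank '[0,-0.4,0,0,0,0,-1, 0,-0.8,0,0,0,0,-1, 0,-1,0,0,0,0,-1, 0,-1,0,0,0,0,-1]'
python3 -m crank '[0,-0.4,0,0,0,0,-1, 0,-0.8,0,0,0,0,-1, 0,-1,0,0,0,0,-1, 0,-1,0,0,0,0,-1]'
python3 - <<'E'
from h import *
import cv2
tool((.5299,-.3967,.0338),103)
t=imaging.capture("top");s=imaging.capture("scene")
r=lambda im,x,y,w,h,k:cv2.resize(im[y:y+h,x:x+w,::-1],None,fx=k,fy=k,interpolation=2)
cv2.imwrite("pics/s4.png",np.hstack([r(t,285,175,80,110,5),r(s,170,205,80,110,5)]))
cv2.imwrite("pics/full.png",s[:,:,::-1])
# fitting B in scene: orange-hued blob vs prediction
h=cv2.cvtColor(cv2.imread("pics/scene0.png"),cv2.COLOR_BGR2HSV)[300:335,105:135]
m=((h[...,0]<18)&(h[...,1]>110));ys,xs=np.nonzero(m);print("blob",xs.min()+105,xs.max()+105,ys.min()+300,ys.max()+300)
for z in(0,.055):print(proj("scene",(.5299,-.3967,z)))
E
```

```text
time_s: 15.2
eef_pos: [0.5187, -0.112, 0.0893]
orientation: [-0.0, -0.113, 0.994, 0.0]
wrist_force: [0.0, 0.2, 0.2]
finger_gap: 0.0281
grip_force: 0.0
time_s: 15.7
eef_pos: [0.5213, -0.1131, 0.208]
orientation: [0.004, -0.113, 0.994, -0.002]
wrist_force: [-0.3, 0.2, 0.1]
finger_gap: 0.0411
grip_force: 0.0
time_s: 16.1
eef_pos: [0.5458, -0.2324, 0.2019]
orientation: [-0.0, -0.112, 0.994, -0.0]
wrist_force: [-0.6, 0.1, -0.4]
finger_gap: 0.0857
grip_force: 0.0
time_s: 16.5
eef_pos: [0.5725, -0.3485, 0.2016]
orientation: [-0.001, -0.112, 0.994, 0.0]
wrist_force: [0.3, -0.3, -0.1]
finger_gap: 0.0856
grip_force: 0.0
pos [ 0.5725 -0.3485  0.2016] yhead 102.9 shift [ 0.4336 -0.3139  1.3983]
rz -0.005 deg 0.1 j6 -2.508
blob 113 123 313 326
[121.14150052 324.05101261]
[114.95511329 313.26381292]
```

View pics/s4.png

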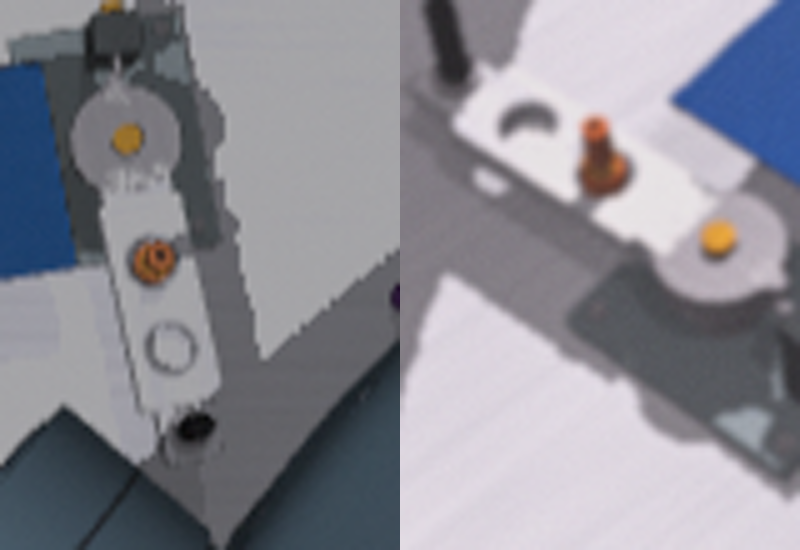

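Fitting A stands seated in the inner pocket, at top crop (154,261) and scene crop (600,160). The outer pocket is free and the brace has not moved. Next is fitting B.

```bash
python3 -m crank '[0.2,-0.15,0,0,0,0,-1, 0.434,-0.314,0,0,0,0,-1, 0.434,-0.314,0.3,0,0,0,-1, 0.434,-0.314,0.6,0,0,0,-1, 0.434,-0.314,0.8,0,0,0,-1, 0.434,-0.314,0.8,0,0,0,-1]'
python3 -m crank '[0,0,0.2,0,0,0,-1, 0,0,0.4,0,0,0,-1, 0,0,0.6,0,0,0,-1, 0,0,0.6,0,0,0,-1]'
python3 -m crank '[0,0,0,0,0,0,0.3, 0,0,0,0,0,0,0.3, 0,0,0,0,0,0,0.6, 0,0,0,0,0,0,1, 0,0,0,0,0,0,1, 0,0,0,0,0,0,1, 0,0,0,0,0,0,1, 0,0,0,0,0,0,1, 0,0,0,0,0,0,1, 0,0,0,0,0,0,1]' 30
python3 - <<'E'
from h import *
tool((.4675,-.1234,.16),103)
E
```

```text
time_s: 17.2
eef_pos: [0.5284, -0.3901, 0.1032]
orientation: [-0.003, -0.114, 0.993, 0.004]
wrist_force: [-0.9, 0.3, -0.5]
finger_gap: 0.0853
grip_force: 0.0
time_s: 17.6
eef_pos: [0.5295, -0.3917, 0.0336]
orientation: [-0.001, -0.114, 0.993, 0.002]
wrist_force: [-1.2, -0.1, 0.1]
finger_gap: 0.0856
grip_force: 0.0
time_s: 18.6
eef_pos: [0.5309, -0.3946, 0.036]
orientation: [0.0, -0.113, 0.994, -0.0]
wrist_force: [-0.4, 0.5, 5.5]
finger_gap: 0.0136
grip_force: 29.5
pos [ 0.5309 -0.3946  0.036 ] yhead 103.0 shift [ 0.0046  2.3202 -1.0353]
rz 0.001 deg -0.0 j6 -2.606
```

```bash
python3 -m crank '[0,0,-0.15,0,0,0,1, 0,0,-0.4,0,0,0,1, 0,0,-0.7,0,0,0,1, 0,0,-1,0,0,0,1, 0,0,-1,0,0,0,1]'
python3 -m crank '[0,0.2,0,0,0,0,1, 0,0.5,0,0,0,0,1, 0,0.8,0,0,0,0,1, 0,1,0,0,0,0,1]'
python3 -m crank '[0,0.3,0,0,0,0,1, 0,0.6,0,0,0,0,1, 0,0.8,0,0,0,0,1, 0,1,0,0,0,0,1]'
python3 -m crank '[0,0.2,0,0,0,0,1, 0,0.29,0,0,0,0,1, 0,0.29,0,0,0,0,1, 0,0.29,0,0,0,0,1]'
python3 - <<'E'
from h import *
tool((.4675,-.1228,.095),103)
E
```

```text
time_s: 19.1
eef_pos: [0.5327, -0.3966, 0.1611]
orientation: [0.003, -0.113, 0.994, -0.004]
wrist_force: [0.0, -0.2, -0.5]
finger_gap: 0.0138
grip_force: 29.2
time_s: 19.5
eef_pos: [0.502, -0.2747, 0.1538]
orientation: [-0.001, -0.114, 0.994, 0.001]
wrist_force: [0.3, 0.1, -0.3]
finger_gap: 0.014
grip_force: 29.3
time_s: 19.9
eef_pos: [0.4753, -0.1588, 0.1542]
orientation: [-0.001, -0.114, 0.994, 0.001]
wrist_force: [0.6, -0.0, -1.0]
finger_gap: 0.0138
grip_force: 29.3
time_s: 20.3
eef_pos: [0.4689, -0.1272, 0.1552]
orientation: [0.0, -0.114, 0.994, -0.0]
wrist_force: [-0.4, 0.0, -0.2]
finger_gap: 0.0138
grip_force: 29.3
pos [ 0.4689 -0.1272  0.1552] yhead 103.0 shift [0.0031 0.0389 0.5014]
rz 0.001 deg -0.0 j6 -2.293
```

```bash
python3 -m crank '[0.007,0.04,0.1,0,0,0,1, 0.007,0.04,0.25,0,0,0,1, 0.007,0.04,0.32,0,0,0,1, 0.007,0.04,0.36,0,0,0,1, 0.007,0.04,0.4,0,0,0,1, 0.007,0.04,0.44,0,0,0,1, 0.007,0.04,0.47,0,0,0,1, 0.007,0.04,0.47,0,0,0,1]'
python3 -m crank '[0,0,0.015,0,0,0,1, 0,0,0.03,0,0,0,1, 0,0,0.045,0,0,0,1, 0,0,0.045,0,0,0,1]'
python3 - <<'E'
from h import *
tool((.467,-.1226,.092),103)
E
```

```text
time_s: 21.1
eef_pos: [0.4666, -0.1221, 0.0987]
orientation: [-0.0, -0.113, 0.994, 0.0]
wrist_force: [-0.4, 1.2, -0.1]
finger_gap: 0.014
grip_force: 29.3
time_s: 21.5
eef_pos: [0.4666, -0.1221, 0.0934]
orientation: [-0.0, -0.113, 0.994, 0.0]
wrist_force: [-0.3, 0.5, 0.0]
finger_gap: 0.0139
grip_force: 29.3
pos [ 0.4666 -0.1221  0.0934] yhead 103.0 shift [-0.0023 -0.0052  0.0116]
rz 0.001 deg -0.0 j6 -2.286
```

```bash
python3 -m crank '[0,0,0.01,0,0,0,1, 0,0,0.018,0,0,0,1, 0,0,0.018,0,0,0,1]'
python3 -m crank '[0,0,0,0,0,0,0.35, 0,0,0,0,0,0,0.35, 0,0,0,0,0,0,0.35, 0,0,0,0,0,0,0.35]'
python3 -m crank '[0,0,-0.15,0,0,0,0.35, 0,0,-0.4,0,0,0,0.35, 0,0,-0.7,0,0,0,0.35, 0,0,-0.95,0,0,0,0.35, 0,0,-0.95,0,0,0,0.35]'
python3 -m crank '[0,-0.4,0,0,0,0,0, 0,-0.8,0,0,0,0,0, 0,-1,0,0,0,0,0, 0,-1,0,0,0,0,0]'
python3 -m crank '[0,-0.4,0,0,0,0,0, 0,-0.8,0,0,0,0,0, 0,-1,0,0,0,0,0, 0,-1,0,0,0,0,0]'
python3 - <<'E'
from h import *
import cv2
t=imaging.capture("top");s=imaging.capture("scene")
r=lambda im,x,y,w,h,k:cv2.resize(im[y:y+h,x:x+w,::-1],None,fx=k,fy=k,interpolation=2)
cv2.imwrite("pics/s5.png",np.hstack([r(t,285,175,80,110,5),r(s,170,205,80,110,5)]))
E
```

```text
time_s: 21.8
eef_pos: [0.4671, -0.1223, 0.0919]
orientation: [0.0, -0.113, 0.994, -0.0]
wrist_force: [-0.7, -1.2, 4.7]
finger_gap: 0.0137
grip_force: 29.5
time_s: 22.2
eef_pos: [0.4666, -0.1221, 0.0913]
orientation: [-0.0, -0.113, 0.994, 0.0]
wrist_force: [-0.3, 0.6, -0.2]
finger_gap: 0.0277
grip_force: 0.0
time_s: 22.7
eef_pos: [0.4691, -0.1233, 0.2097]
orientation: [0.004, -0.113, 0.994, -0.002]
wrist_force: [0.9, 1.2, 0.2]
finger_gap: 0.028
grip_force: 0.0
time_s: 23.1
eef_pos: [0.4939, -0.2422, 0.204]
orientation: [-0.0, -0.112, 0.994, -0.0]
wrist_force: [-1.0, 0.3, 0.2]
finger_gap: 0.043
grip_force: 0.0
time_s: 23.5
eef_pos: [0.5206, -0.3583, 0.2037]
orientation: [-0.001, -0.112, 0.994, 0.0]
wrist_force: [0.2, 0.9, -0.3]
finger_gap: 0.0426
grip_force: 0.0
```

View pics/s5.png

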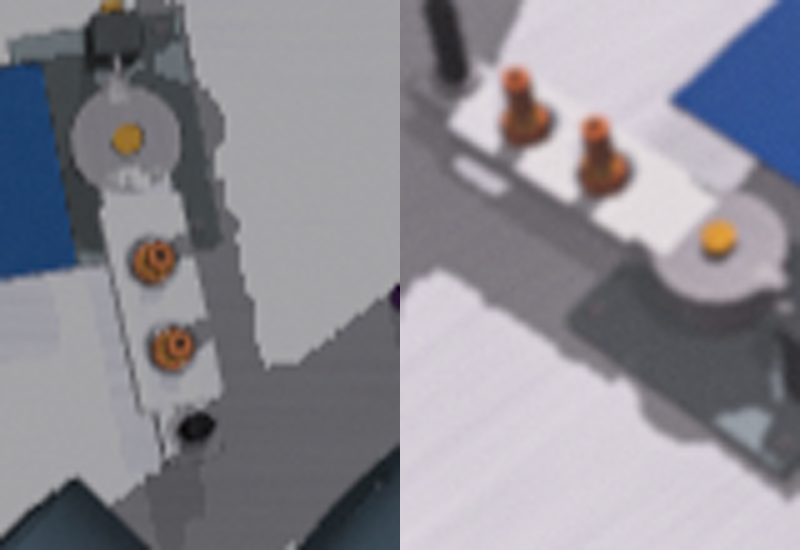

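Both fittings stand upright and seated at top crop (154,261) and (173,347). The bar and pin are where they were at the end stop, and the arm is clear.

```bash
python3 -c "from workcell import sign_off; print(sign_off())"
```

```text
the job is handed in; nothing more can be done
None
```

The job is handed in: the brace is clicked home against its end stop, a copper fitting stands upright in each pocket, and the arm never went near the jar, screwdriver or gauge. It took about 23.5 s of the 72 s.

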